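Unlock the dispensing syringe, draw it out and hold it upright over the board

TASK

The syringe stands in the leaning sleeve of its stand, kept in by the arm of the lock knob. Turn the lock knob clockwise past its detent until it clicks into its open position, draw the syringe out of the sleeve, turn it upright with the needle straight down and hold it raised with the needle tip about 5 cm above the middle of the green circuit board, touching neither the board nor the stand. Finish while still holding it there, and leave the board and the other things on the desk where they are.

Things in the scene. Friction and masses are not known exactly. Their poses are not given: they have to be found in the camera images.
- stand: Fixed syringe stand: black base plate 125 x 135 x 11 mm with an aluminium post, sleeve and lock knob. Origin on the desk, 92 mm straight below the centre of the sleeve's mouth. z up; the sleeve leans towards the stand's -x (mouth facing up and towards the robot); the lock knob and its post are on the -y side (the robot's right), with a spring strut out to y = -106 mm.
- sleeve: Square sleeve on the stand, 28 x 28 mm outside, bore 20 x 20 mm, 56 mm deep, leaning 35 degrees from vertical. Origin: centre of its mouth; z = out of the mouth along the axis; y = horizontal, sideways; x = across, up and away from the robot. The syringe stands in it needle down on a ledge: its upper end at z = +60 mm, needle tip at z = -85 mm, side play 2 mm each way.
- lock_knob (a joint): Knob angle, rad: 0 locked, 1.44 open (its rest positions and stops); grows turning clockwise, seen down on the knob (about the sleeve's -z). Spring detent: hump at 0.72 (about 0.15 N m); past it the knob snaps on to 1.44, short of it back to 0. Locked, the knob's steel arm lies across the syringe's upper end and keeps the syringe in; open, the arm points along the sleeve's +x, clear.
- knob_grip (a point): Middle of the knob's black bar grip, on the knob's axis: sleeve frame (0, -65, 84) mm, axis parallel to the sleeve's. Axes turn with the knob, as the sleeve's at 0. Grip 11 mm thick (x), 36 mm long (y, along the arm), 25 mm high (z -12.5 to +12.5 mm); pinch its two broad faces, fingers along the axis. Arm 12 mm wide, 5 mm thick, and a flange of radius 18 mm: tops at z = -17 mm.
- syringe: Dispensing syringe: amber barrel, white flange and plunger rod, thin green needle; 146 mm long, loose, 30 to 56 g. Barrel and rod together feel like one solid 16 x 16 mm square bar, 110 mm long (the flange looks wider); needle 4 mm thick, 36 mm long. y = along its axis, needle to rod end; the axis runs through x = 0, z = 13 mm. In the stand its y is the sleeve's z, its x the sleeve's y.
- needle_tip (a point): Tip of the syringe's needle, on its axis (axes as the syringe).
- barrel_end (a point): Upper end of the syringe (of its white plunger rod), on its axis, 145 mm from the needle tip (axes as the syringe).
- board: Green circuit board, 48 x 62 mm, 11 mm high with its components, loose, flat on the desk. Origin at the centre of its underside, z up.
- solder_coil: Bystander: small solder reel, 39 mm across, 42 mm high, standing on the desk. Origin at the centre of its underside.
- braid_coil: Bystander: flat black reel of braid, 44 mm across, 12 mm high. Origin at the centre of its underside.
- pry_tool: Bystander: thin black pry tool, 140 x 9 x 5 mm, lying along its y. Origin at the centre of its underside.
- round_jar: Bystander: low jar with a lid, 45 mm across, 27 mm high. Origin at the centre of its underside.
- small_driver: Bystander: precision screwdriver, 134 mm long, 11 mm thick, lying along its y. Origin at the centre of its underside.
- tape_roll: Bystander: roll of amber tape, 72 mm across, 19 mm high, lying flat. Origin at the centre of its underside.

How it is judged (in metres and radians):
On the way, in this order (a step that is already met when the one before it is completed fails the run):
1. the lock knob has clicked into its open position, the syringe still in the sleeve (value of joint lock_knob above 1.25 rad and z of needle_tip in the frame of sleeve below -0.06 m), for 0.1 s.
2. the syringe is drawn out of the sleeve, held in the fingers (z of needle_tip in the frame of sleeve above 0 m and contact force between syringe and the fingers above 0.5 N and contact force between syringe and stand below 0.05 N), for 0.1 s.
At the end, for the whole second after the job is handed in: Knob open (over 1.25 rad); the fingers hold the syringe still, upright within 0.2 rad, needle down, its tip within 20 mm horizontally of the board's centre and 30 to 100 mm above the board's underside, touching neither stand nor board; board shifted by less than 15 mm (value of joint lock_knob above 1.25 rad and contact force between syringe and the fingers above 0.5 N and angle between syringe's own y axis and vertical below 0.2 rad and horizontal distance between needle_tip and board below 0.02 m and z of needle_tip in the frame of board between 0.03 and 0.1 m and contact force between syringe and stand below 0.05 N and contact force between syringe and board below 0.05 N and linear speed of syringe below 0.03 m/s and distance of board from where it was at the start of the episode below 0.015 m); the arm keeps its last pose, push and grip.
It fails at once if a bystander was shifted by more than 25 mm (distance of any of solder_coil, braid_coil, pry_tool, round_jar, small_driver, tape_roll from where it was at the start of the episode above 0.025 m).
It fails at once if the board was shifted by more than 25 mm (distance of board from where it was at the start of the episode above 0.025 m).
It also fails if it takes over 58 s, if anything falls off the work surface, if the arm or the gripper's body presses on something with over 40 N, if the wrist force passes 120 N, or if a joint passes its speed limit or range.

ROBOT

A 6-joint arm with a two-finger parallel gripper is mounted at the origin on a cart in front of the work surface, level with it; the furniture and walls round the work are solid. World frame = base frame: x ahead of the robot, y to its left, z up, the work surface at z = 0. Lengths are in mm, angles in rad, forces in N, time in s.
With the tool pointing down it reaches from about 400 to 825 mm from the base axis. Payload 7 kg.
Tool frame: the origin (TCP) lies on the centre line of the jaws, within the pads' length; the fingertips stand 22 mm ahead of it and the grasp point (between the pads) lies 3 mm ahead of it (ctrl.tcp_to_tips is the distance from the TCP to the fingertips, in mm); z points along the fingers, y is the line along which they close (so a half turn about z gives the same grasp; the last joint's range is limited). The gripper opens to 88 mm and grips with 3 to 60 N. Pads are 19 mm wide; open, the fingers measure 130 mm over their backs; the gripper's body (78 mm by 193 mm) begins 47 mm behind the grasp point.
Start: joints at [-1.042, 0.359, 0.012, 0, -1.224, -0.288], TCP at [160.948, -655.508, 248.561] pointing down, gripper open.
Joint ranges: [-3.07, 3.07], [-1.43, 2.12], [-1.02, 1.25], [-3.03, 1.67], [-3.05, -0], [-3.03, 3.03]. Speed limits (rad/s): [2.39, 2.39, 3.01, 3.14, 3.14, 3.14].

INTERFACE

Orientations are given as a unit quaternion [w, x, y, z].
In Python, from station import ctrl gives the robot as it stands.
- The arm moves only by the tool drive_tool, never from a script. Its argument "steps" is a list of rows, each a list of 3 entries, a list of its own where there are three numbers: the shift along the tool's x, y, z in m, then the turn, a rotation vector about the tool's x, y, z in degrees, then the opening, from 0 (shut) to 1 (fully open). In form: [[[x, y, z], [wx, wy, wz], fingers], ...]. A call has 1 to 20 rows; each row shifts and turns the commanded pose from where the row before left it, along the tool's axes as they then stand; what a row does not reach is not made up. A row lasts 1/12 s, in which the tool goes at most 41.7 mm and 7.16 degrees, less where a joint would pass 70% of its speed; a pose out of reach is approached as far as the arm can. A call is refused whole if a number of a shift passes 0.0417 or a number of a turn 7.16, either way. A call with a gripper value outside its range is refused whole. The fingers move at their own pace and stop on an object; "newtons" is the grip in N (left out, the last holds). Time passes only in rows, so rows that do not move let the fingers close. It gives the time, the measured TCP pose, the force, the opening and the grip force at its end, in the units of the state.
- ctrl.sense(): the state, without advancing time (a new reading comes with each control period).
- ctrl.grab_frame(name): name is "side" or "top" or "wrist"; returns a dict with "image" (420x560x3 uint8, red, green, blue), "K" (3x3 intrinsics, pixels), "dist" ([k1, k2, p1, p2, k3] as OpenCV has them; the pictures are not rectified), "R" (3x3) and "t" (3): a world point X has camera coordinates R X + t. Camera axes: x right, y down, z forward; pixel columns grow to the right and rows downward; lengths in mm; the calibration is good to about 2 mm. A picture is of the moment at which its call begins. There is no depth.
- ctrl.close_job(): hands the job in; it is judged then, once.
Trained networks look in the newest picture that a camera, given by its name, has taken for a name from the list of things; names that differ only in an ending like _2 or _b are one class to them, and where a whole thing is asked for, a point or a joint stands for the part that bears it (a point fixed in the world has none). Each returns a list of dicts, best first, with "p" (0 to 1); they miss things now and then, are a little off and sometimes report something else, mostly with a low value. They report only what shows in the picture. A call takes as long as a camera call.
- ctrl.masks_of(camera, label): "region" (420x560 bool, what is visible of it) and "position" ([column, row] in pixels, amid what is visible of it).
The state is a dict: "time": time; "joints": joint angles; "qd": joint speeds; "joint_torque": joint torques, N m; "eef_pos": TCP position; "orientation": TCP orientation; "contact_force": force on the tool from outside, world axes, zero at the start; "torque": the same for the moment, N m; "opening": finger opening in mm; "grasp_force": force on a finger pad.
Only numpy, scipy, OpenCV 4.12 (cv2) and the standard library are available. Lean on these libraries where they do the work, as an engineer would, in place of code of your own. Each camera call takes 0.05 s, during which the arm holds its last target. There are 200 camera calls.

## Working session

There is one attempt and no reset: what is moved stays moved. The work goes in short steps, Python scripts to look and compute and a tool call to move; the robot and the scene stay as the last step left them, time stands still between calls to the robot, and variables do not carry over. Pictures are saved under pics/ and viewed, at most 13 in all, crops included, and the job is handed in when it is done.

Besides the shell and the picture viewer there is one more tool, called after "Emit:" as a command line: name --argument value ..., lists and objects as JSON in quotes. drive_tool: Moves the arm, as the interface text tells. Its arguments: {"type":"object","properties":{"steps":{"type":"array","items":{"type":"array"}},"newtons":{"type":"number"}},"required":["steps"]}

```bash
mkdir -p pics
cat > h.py <<'E'
import numpy as np,cv2
from station import ctrl
def snap(n):
    f=ctrl.grab_frame(n); return f
E
python3 - <<'E'
from h import *
ims=[]
for c in ["side","top"]:
    f=snap(c); cv2.imwrite(f"pics/{c}0.png",f["image"][:,:,::-1]); np.savez(f"{c}.npz",**f)
    print(c,np.round(f["K"],1).tolist(),np.round(f["R"],3).tolist(),np.round(f["t"],1).tolist(),f["dist"])
    for l in ["stand","sleeve","lock_knob","knob_grip","syringe","board"]:
        for m in ctrl.masks_of(c,l)[:2]: print(c,l,round(m["p"],2),np.round(m["position"]),m["region"].sum())
print(ctrl.sense())
E
```

```text
side [[486.7, 0.0, 281.4], [0.0, 486.7, 211.8], [0.0, 0.0, 1.0]] [[0.999, 0.051, -0.012], [0.025, -0.666, -0.746], [-0.046, 0.744, -0.666]] [-518.6, 268.9, 901.7] [-0.15227202  0.          0.          0.          0.        ]
side stand 0.93 [284. 319.] 4452
side sleeve 0.57 [257. 296.] 1216
side lock_knob 0.91 [247. 291.] 623
side lock_knob 0.49 [312. 179.] 271
side knob_grip 0.93 [245. 293.] 587
side syringe 0.53 [270. 284.] 219
side board 0.92 [295. 223.] 357
top [[474.9, 0.0, 279.7], [0.0, 474.9, 214.1], [0.0, 0.0, 1.0]] [[0.013, -1.0, 0.004], [-0.987, -0.013, -0.161], [0.162, -0.002, -0.987]] [267.6, 512.3, 1191.4] [0.01050411 0.         0.         0.         0.        ]
top stand 0.76 [359. 210.] 2491
top sleeve 0.6 [373. 224.] 528
top lock_knob 0.69 [375. 226.] 287
top knob_grip 0.65 [373. 225.] 352
top syringe 0.73 [370. 226.] 506
top syringe 0.22 [376. 229.] 316
top board 0.79 [240. 208.] 389
{'time': 0.7, 'joints': array([-1.04189348e+00,  3.58564860e-01,  1.19055552e-02, -5.71032978e-05,
       -1.22407460e+00, -2.88155104e-01]), 'qd': array([ 9.36690849e-06, -3.82554753e-04, -2.35881742e-03, -4.97285920e-04,
       -3.89633695e-05, -1.08858435e-03]), 'joint_torque': array([ 1.21977384e-03, -5.82156157e+01,  2.93250239e+01,  7.00131342e+00,
        1.24389119e-02, -3.78799336e-05]), 'eef_pos': array([ 160.97209704, -655.50307192,  248.57610691]), 'orientation': array([ 3.70413799e-05, -1.20073752e-01,  9.92764973e-01, -1.79736537e-05]), 'contact_force': array([-0.16415623, -0.09310783, -0.10625766]), 'torque': array([ 0.02358292, -0.01126731, -0.04174519]), 'grasp_force': 0.0, 'opening': 87.52279574427835}
```

View pics/side0.png

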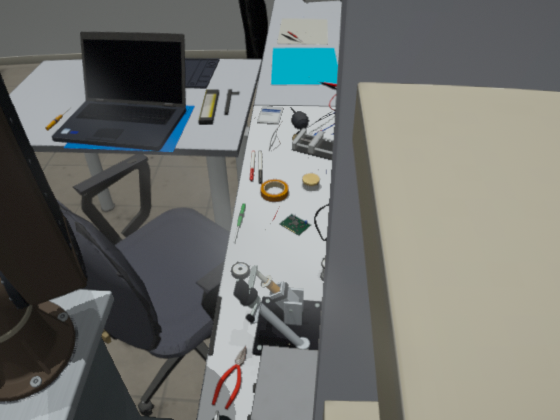

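View pics/top0.png

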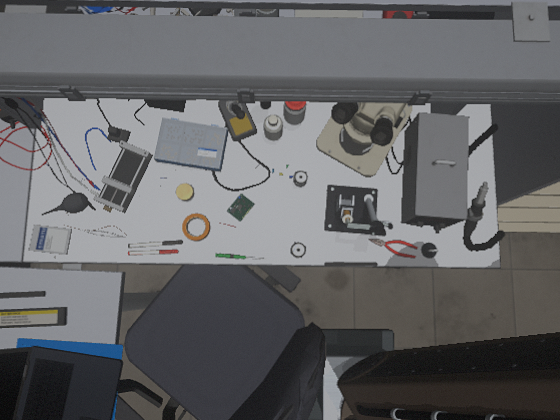

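The overview shows the stand at about (352,210) in the top view and (285,320) in the side view, and the board at (240,208) in the top view. I'll zoom in on both.

Run:
```python
import cv2,numpy as np
a=cv2.imread("pics/top0.png")[175:250,310:410]; b=cv2.imread("pics/side0.png")[255:360,220:345]
a=cv2.resize(a,None,fx=8,fy=8,interpolation=cv2.INTER_CUBIC); cv2.imwrite("pics/ztop.png",a)
b=cv2.resize(b,None,fx=5.6,fy=5.6,interpolation=cv2.INTER_CUBIC); cv2.imwrite("pics/zside.png",b)
```

```text
(no output)
```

View pics/ztop.png

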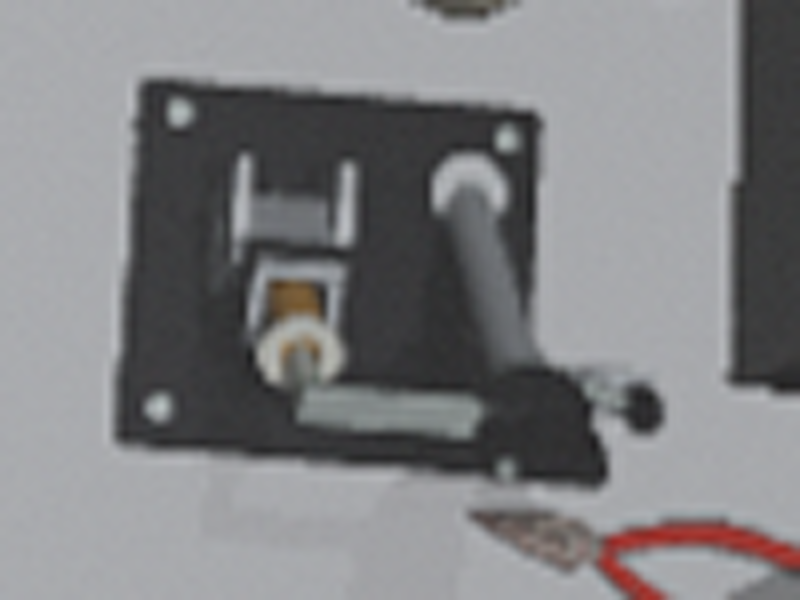

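View pics/zside.png

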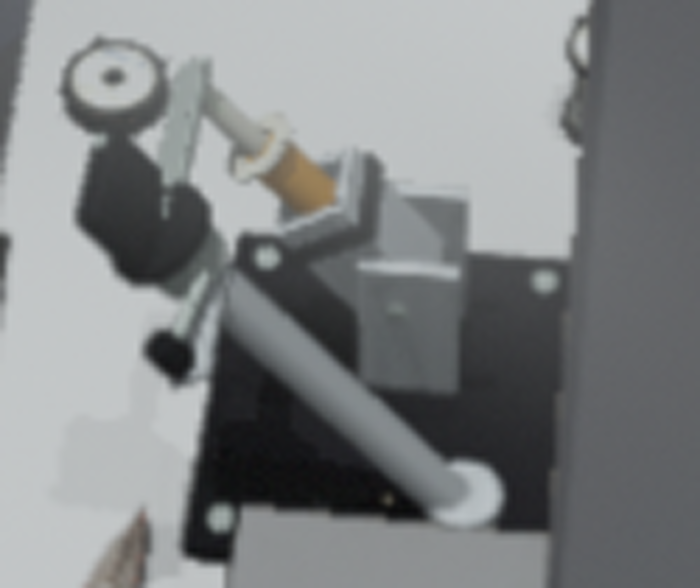

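The zoomed views show the sleeve mouth's far corners at crop (258,262) and (350,262), and the black grip at around (545,425). Next I'll fit x, y and yaw, then check with an overlay.

```bash
cat >> h.py <<'E'
c,s=np.cos(np.radians(35)),np.sin(np.radians(35))
SL=np.array([[c,0,-s],[0,1,0],[s,0,c]])  # sleeve axes in stand (columns)
def s2st(p): return SL@np.asarray(p,float)+[0,0,92]
def st2w(p,q): 
    cc,ss=np.cos(q[2]),np.sin(q[2]); return np.array([[cc,-ss,0],[ss,cc,0],[0,0,1]])@p+[q[0],q[1],0]
def proj(f,X):
    return cv2.projectPoints(np.atleast_2d(np.asarray(X,float)),cv2.Rodrigues(f["R"])[0],f["t"].astype(float),f["K"],f["dist"])[0][:,0]
def back(f,px,z):
    u=cv2.undistortPoints(np.array([[px]],float),f["K"],f["dist"])[0,0]
    d=f["R"].T@[u[0],u[1],1]; o=-f["R"].T@f["t"]; return o+d*(z-o[2])/d[2]
E
python3 - <<'E'
from h import *
from scipy.optimize import least_squares
T=dict(np.load("top.npz"));S=dict(np.load("side.npz"))
t=lambda u,v:(np.array([u,v])+.5)/8-.5+[310,175]
sd=lambda u,v:(np.array([u,v])+.5)/5.6-.5+[220,255]
for n,p in dict(TL=(145,82),TR=(538,115),BL=(118,440)).items(): print(n,back(T,t(*p),11).round(1))
for n,p in dict(BRs=(565,262),BLs=(240,235),nearL=(185,555)).items(): print("side",n,back(S,sd(*p),11).round(1))
obs=[(T,t(258,262),(14,14,0)),(T,t(350,262),(14,-14,0)),(S,sd(345,240),(14,-14,0)),(S,sd(285,250),(-14,-14,0)),(S,sd(352,150),(14,14,0))]
a=back(T,t(145,82),11);b=back(T,t(538,115),11);d=back(T,t(118,440),11)
y1=np.arctan2(*(b-a)[[0,1]]*[1,-1]) ; y1=np.arctan2((b-a)[0],-(b-a)[1]); y2=np.arctan2((a-d)[1],(a-d)[0]); print("yaw",y1,y2, np.linalg.norm(b-a),np.linalg.norm(a-d))
yaw=(y1+y2)/2
r=lambda q:np.concatenate([(proj(f,st2w(s2st(p),[*q,yaw]))[0]-o) for f,o,p in obs])
q=least_squares(r,[700,-200]).x;print(q,r(q).reshape(-1,2).round(1))
q=[*q,yaw]; np.save("q.npy",q)
f8=lambda p:st2w(s2st(p),q)
box=lambda c,h:[np.add(c,[i*h[0],j*h[1],k*h[2]]) for i in(-1,1) for j in(-1,1) for k in(-1,1)]
E8=[(0,1),(2,3),(4,5),(6,7),(0,2),(1,3),(4,6),(5,7),(0,4),(1,5),(2,6),(3,7)]
out=[]
for f,nm,o,k,sz in((T,"top",(310,175),6,(100,75)),(S,"side",(220,255),5.6,(125,105))):
    im=cv2.imread(f"pics/{nm}0.png")[o[1]:o[1]+sz[1],o[0]:o[0]+sz[0]]; im=cv2.resize(im,None,fx=k,fy=k,interpolation=cv2.INTER_CUBIC)
    for b,col in((box((0,-65,84),(5.5,18,12.5)),(0,255,255)),(box((0,0,-28),(14,14,28)),(0,0,255)),(box((0,0,5),(8,8,55)),(255,100,0)),(box((0,-30,64.5),(6,30,2.5)),(0,255,0))):
        P=((proj(f,[f8(p) for p in b])-o+.5)*k-.5).astype(int)
        for i,j in E8: cv2.line(im,tuple(map(int,P[i])),tuple(map(int,P[j])),col,1)
    out.append(im)
h=590;out=[cv2.resize(x,None,fx=.65,fy=.65) for x in out]
H=max(x.shape[0] for x in out);im=np.hstack([np.pad(x,((0,H-x.shape[0]),(0,0),(0,0))) for x in out]);print(im.shape)
cv2.imwrite("pics/ov.png",im[:,:800])
ms=ctrl.masks_of("top","board"); 
print("grip,mouth",f8((0,-65,84)),f8((0,0,0)))
from station import ctrl as C
for l in ["board","solder_coil","braid_coil","round_jar","small_driver","tape_roll","pry_tool"]:
    for cm,f in(("top",T),("side",S)):
        for m in C.masks_of(cm,l)[:1]:
            ys,xs=np.nonzero(m["region"]); print(l,cm,round(m["p"],2),back(f,m["position"],8).round(), back(f,(xs.mean(),ys.mean()),8).round())
E
```

```text
TL [595.1 146.2  11. ]
TR [585.5  14.4  11. ]
BL [473.7 155.6  11. ]
side BRs [591.  142.4  11. ]
side BLs [473.3 150.1  11. ]
side nearL [465.5  15.7  11. ]
yaw -0.0726474195490272 -0.0771585946074043 132.15664744382877 121.72326911567133
[506.25753692 102.35453226] [[ 2.1 -0.2]
 [ 1.9  0.8]
 [ 0.5 -3.5]
 [-1.1 -1. ]
 [ 1.1  0.7]]
(382, 845, 3)
grip,mouth [453.34806613  41.14227176 160.80877172] [506.25753692 102.35453226  92.        ]
board top 0.79 [529. 381.   8.] [530. 381.   8.]
board side 0.92 [533. 375.   8.] [532. 372.   8.]
solder_coil top 0.5 [612. 218.   8.] [612. 221.   8.]
solder_coil side 0.51 [602. 241.   8.] [596. 232.   8.]
braid_coil top 0.62 [415. 229.   8.] [419. 226.   8.]
braid_coil side 0.5 [418. 225.   8.] [419. 223.   8.]
round_jar top 0.51 [570. 524.   8.] [570. 530.   8.]
round_jar side 0.67 [491. 185.   8.] [482. 190.   8.]
small_driver top 0.43 [397. 402.   8.] [400. 400.   8.]
small_driver side 0.53 [407. 396.   8.] [401. 401.   8.]
tape_roll side 0.88 [480. 483.   8.] [475. 495.   8.]
pry_tool side 0.86 [392.  73.   8.] [386.  74.   8.]
```

View pics/ov.png

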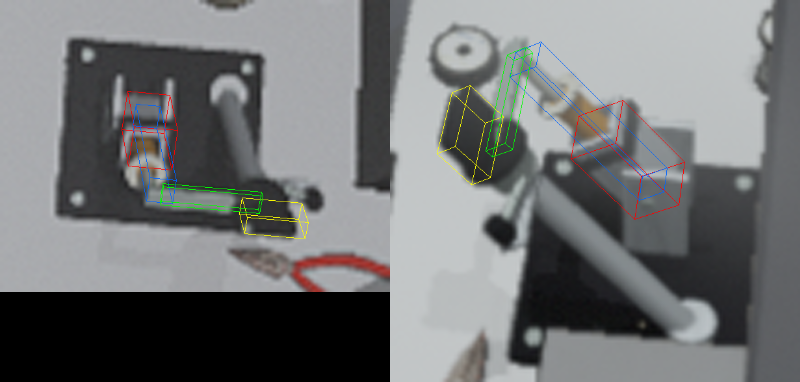

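The overlay is only roughly right, off by about 5 mm. I'll swing the arm up and over to get a close wrist view.

Emit:
drive_tool --steps '[[[0,0.036,-0.022],[0,0,0],1],[[0,0.036,-0.022],[0,0,0],1],[[0,0.036,-0.022],[0,0,0],1],[[0,0.036,-0.022],[0,0,0],1],[[0,0.036,-0.022],[0,0,0],1],[[0,0.036,-0.022],[0,0,0],1]]'

```text
time: 1.95
eef_pos: [109.3, -446.7, 379.8]
orientation: [0.0, -0.12, 0.993, -0.0]
contact_force: [0.5, 0.7, 0.4]
opening: 87.9
grasp_force: 0.0
```

Emit:
drive_tool --steps '[[[-0.0361,0.0014,0],[0,0,-4.5],1],[[-0.0361,0.0014,0],[0,0,-4.5],1],[[-0.0361,0.0014,0],[0,0,-4.5],1],[[-0.0361,0.0014,0],[0,0,-4.5],1],[[-0.0361,0.0014,0],[0,0,-4.5],1],[[-0.0361,0.0014,0],[0,0,-4.5],1],[[-0.0361,0.0014,0],[0,0,-4.5],1],[[-0.0361,0.0014,0],[0,0,-4.5],1],[[-0.0361,0.0014,0],[0,0,-4.5],1],[[-0.0361,0.0014,0],[0,0,-4.5],1],[[-0.0361,0.0014,0],[0,0,-4.5],1],[[-0.0361,0.0014,0],[0,0,-4.5],1],[[-0.0361,0.0014,0],[0,0,-4.5],1],[[-0.0361,0.0014,0],[0,0,-4.5],1],[[-0.0361,0.0014,0],[0,0,-4.5],1],[[-0.0361,0.0014,0],[0,0,-4.5],1],[[-0.0361,0.0014,0],[0,0,-4.5],1],[[-0.0361,0.0014,0],[0,0,-4.5],1],[[0,0,0],[0,0,0],1],[[0,0,0],[0,0,0],1]]'

```text
time: 3.62
eef_pos: [459.0, 38.6, 379.0]
orientation: [-0.0, 0.737, -0.675, -0.0]
contact_force: [-0.5, -0.1, 0.0]
opening: 87.5
grasp_force: 0.0
```

Run:
```python
from h import *
f=snap("wrist"); np.savez("w1.npz",**f); print(f["K"][0,0],f["dist"],(-f["R"].T@f["t"]).round(),f["R"].round(2).tolist())
cv2.imwrite("pics/w1.png",cv2.resize(f["image"][:,:,::-1],(800,600),interpolation=cv2.INTER_CUBIC))
s=ctrl.sense();print(s["eef_pos"],s["joints"])
for l in ["knob_grip","syringe","sleeve","board"]:
    for m in ctrl.masks_of("wrist",l)[:2]: print(l,round(m["p"],2),m["position"],m["region"].sum())
```

```text
292.9596894197127 [-0.05086813  0.          0.          0.          0.        ] [465. -30. 515.] [[-1.0, -0.09, 0.0], [-0.09, 0.96, 0.25], [-0.02, 0.25, -0.97]]
[458.96897519  37.49415044 379.02184791] [ 5.11156146e-01 -6.74744711e-02 -2.05920455e-01  5.54117527e-05
 -1.43223457e+00 -4.25794705e-01]
knob_grip 0.71 [274.3, 200.5] 1146
knob_grip 0.63 [250.0, 229.2] 349
syringe 0.85 [252.0, 230.3] 294
sleeve 0.76 [269.4, 205.8] 1991
sleeve 0.32 [277.7, 200.8] 1123
```

View pics/w1.png

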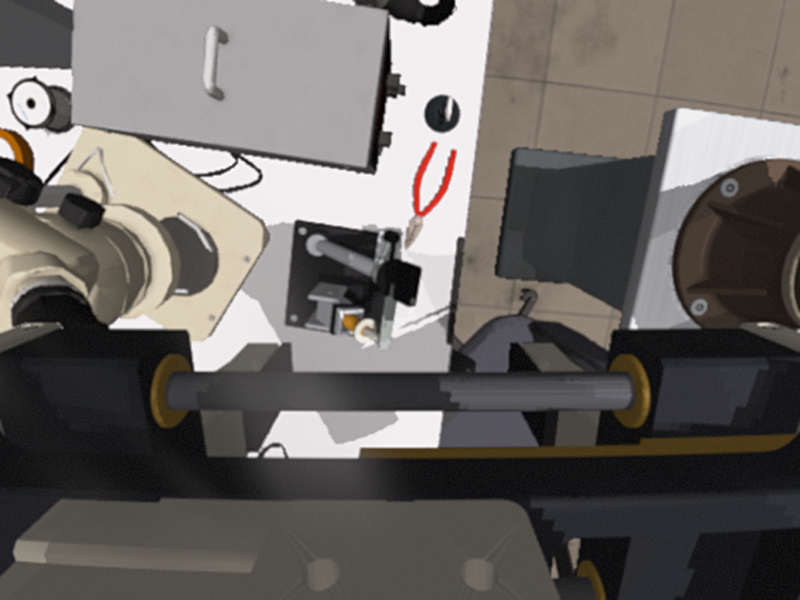

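The wrist view shows the stand at (345,285), its grip at (405,283), and the white rod at (365,330). Next I'll tilt the tool to the sleeve axis and look from closer.

```bash
cat >> h.py <<'E'
from scipy.spatial.transform import Rotation as Ro
def toolR(q,turn=0):
    W=Ro.from_euler('z',q[2]).as_matrix()@SL   # sleeve axes in world
    R=np.column_stack([-W[:,1],-W[:,0],-W[:,2]])
    return R@Ro.from_euler('z',turn).as_matrix()
def go(R,p):
    s=ctrl.sense(); R0=Ro.from_quat(np.roll(s["orientation"],-1)).as_matrix()
    print("at",s["eef_pos"].round(1),"rotvec deg",np.degrees(Ro.from_matrix(R0.T@R).as_rotvec()).round(2),"shift in final frame mm",(R.T@(p-s["eef_pos"])).round(1),"in present frame",(R0.T@(p-s["eef_pos"])).round(1))
E
python3 - <<'E'
from h import *
W=dict(np.load("w1.npz"));q=np.load("q.npy")
print("grip in wrist px pred",proj(W,st2w(s2st((0,-65,96)),q))*1.4286, back(W,(283.5,197),st2w(s2st((0,-65,96)),q)[2]), st2w(s2st((0,-65,96)),q))
go(toolR(q),st2w(s2st((0,-50,84+110)),q))
E
```

```text
grip in wrist px pred [[414.22801671 282.21950009]] [454.26354915  41.66837009 170.63859625] [446.48444803  41.65734102 170.63859625]
at [459.1  35.8 379. ] rotvec deg [34.92  2.74  8.7 ] shift in final frame mm [-19.9 130.1  65.2] in present frame [-30.4  65.3 128.1]
```

Emit:
drive_tool --steps '[[[0,0,0],[5.82,0.46,1.45],1],[[0,0,0],[5.82,0.46,1.45],1],[[0,0,0],[5.82,0.46,1.45],1],[[0,0,0],[5.82,0.46,1.45],1],[[0,0,0],[5.82,0.46,1.45],1],[[0,0,0],[5.82,0.46,1.45],1],[[-0.005,0.032,0.016],[0,0,0],1],[[-0.005,0.032,0.016],[0,0,0],1],[[-0.005,0.032,0.016],[0,0,0],1],[[-0.005,0.032,0.016],[0,0,0],1],[[0,0,0],[0,0,0],1],[[0,0,0],[0,0,0],1]]'

```text
time: 4.87
eef_pos: [408.1, 66.2, 295.3]
orientation: [0.186, -0.654, 0.704, -0.203]
contact_force: [0.2, -0.5, 0.5]
opening: 87.5
grasp_force: 0.0
```

Run:
```python
from h import *
f=snap("wrist"); np.savez("w2.npz",**f); print((-f["R"].T@f["t"]).round(),f["R"].round(2).tolist())
cv2.imwrite("pics/w2.png",cv2.resize(f["image"][:,:,::-1],(800,600),interpolation=cv2.INTER_CUBIC))
s=ctrl.sense();print(s["eef_pos"],s["joints"].round(2)); q=np.load("q.npy"); go(toolR(q),st2w(s2st((0,-50,84+110)),q))
print(proj(f,[st2w(s2st(p),q) for p in((0,-65,96.5),(0,0,60),(14,14,0),(14,-14,0))])*1.4286)
```

```text
[332.   4. 411.] [[-0.85, 0.06, -0.53], [-0.06, 0.98, 0.21], [0.53, 0.21, -0.82]]
[408.31285931  65.98958626 295.45080078] [ 1.05 -0.48 -1.02  0.66 -0.9  -1.51]
at [408.3  66.  295.5] rotvec deg [ 3.03 -0.21  0.09] shift in final frame mm [ 6.4 38.9 27.1] in present frame [ 6.2 37.4 29.2]
[[450.39236228 269.68694191]
 [439.38690975 345.8931017 ]
 [413.98221935 337.51554286]
 [414.33843752 307.62114533]]
```

View pics/w2.png

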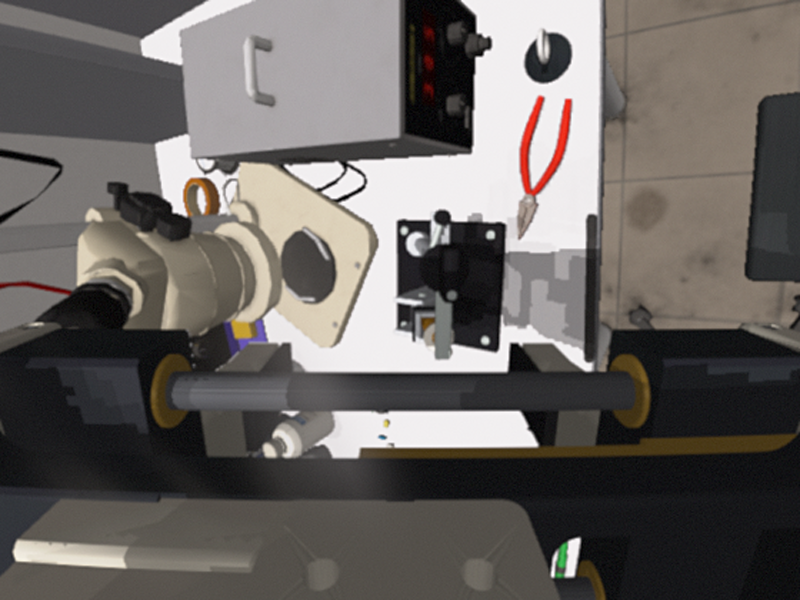

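The wrist picture shows the stand at (450,280), and joint 3 is at its lower limit (-1.02). This approach point was too close to the base. I'll fit a simple kinematic model to check which poses are reachable.

```bash
cat >> h.py <<'E'
LO=np.array([-3.07,-1.43,-1.02,-3.03,-3.05,-3.03]);HI=np.array([3.07,2.12,1.25,1.67,0,3.03])
def fk(j,P):
    a1,d1,L2,a3,L3,e,d6=P
    Z=lambda t:Ro.from_euler('z',t).as_matrix(); Y=lambda t:Ro.from_euler('y',t).as_matrix(); X=lambda t:Ro.from_euler('x',t).as_matrix()
    A=Z(j[0]); p=A@np.array([a1,-e,d1]); A=A@Y(j[1]); p=p+A@np.array([0,0,L2]); A=A@Y(-j[2]); p=p+A@np.array([L3,0,a3])
    A=A@X(SG[0]*j[3])@Y(-j[4]); p=p+A@np.array([d6,0,0]); A=A@X(SG[1]*j[5])
    # tool z along forearm x; tool axes at zero
    return p,A@T0
SG=[1,-1]; T0=np.column_stack([[0,1,0],[0,0,1],[1,0,0]])
E
python3 - <<'E'
import h
from h import *
from scipy.optimize import least_squares
s=ctrl.sense()
D=[([-1.04189348,.35856486,.01190555,0,-1.2240746,-.2881551],[160.97,-655.5,248.58],[0,-.12007,.992765,0]),
([.511156,-.0674745,-.205920,0,-1.432234,-.425795],[458.97,37.49,379.02],[0,.737,-.675,0]),
(s["joints"],s["eef_pos"],s["orientation"])]
for sg in([1,1],[1,-1],[-1,1],[-1,-1]):
    h.SG=sg
    r=lambda P:np.concatenate([fk(j,P)[0]-p for j,p,_ in D])
    o=least_squares(r,[50,400,450,0,450,190,200],x_scale=100)
    print(sg,o.x.round(1),np.abs(o.fun).max().round(2))
    for j,_,Q in D: print(np.degrees((Ro.from_matrix(fk(j,o.x)[1]).inv()*Ro.from_quat(np.roll(Q,-1))).as_rotvec()).round(1),end=' ')
    print()
E
```

```text
[1, 1] [ 479.7 -495.3  450.   155.5  -48.2  198.3 -231.1] 71.27
[   0.    0. -147.] [  -0.     0.  -131.3] [ 59.8  -0.  -53.2] 
[1, -1] [ 479.7 -495.3  450.   155.5  -48.2  198.3 -231.1] 71.27
[   0.    0. -180.] [ -0.   -0.  179.9] [ -4.   70.1 115.3] 
[-1, 1] [277.5 108.  545.3  27.8 178.3 188.1 295.1] 40.55
[   0.    0. -147.] [  -0.     0.  -131.3] [ 0.  -0.  -6.6] 
[-1, -1] [277.5 108.  545.3  27.8 178.3 188.1 295.1] 40.55
[   0.    0. -180.] [ -0.   -0.  179.9] [  0.   0. 180.]
```

```bash
cat >> h.py <<'E'
SG=[-1,-1]; T0=-T0; T0[:,2]*=-1
def fk(j,P):
    a1,d1,L2,a3,L3,e,d6,e2=P
    r=lambda a,t:Ro.from_euler(a,t).as_matrix()
    A=r('z',j[0]); p=A@np.array([a1,-e,d1]); A=A@r('y',j[1]); p=p+A@np.array([0,0,L2]); A=A@r('y',-j[2]); p=p+A@np.array([L3,0,a3])
    A=A@r('x',-j[3])@r('y',-j[4]); p=p+A@np.array([d6,-e2,0]); A=A@r('x',-j[5])
    return p,A@T0
E
python3 - <<'E'
import h
from h import *
from scipy.optimize import least_squares
s=ctrl.sense()
D=[([-1.04189348,.35856486,.01190555,0,-1.2240746,-.2881551],[160.97,-655.5,248.58],[0,-.12007,.992765,0]),
([.511156,-.0674745,-.205920,0,-1.432234,-.425795],[458.97,37.49,379.02],[0,.737,-.675,0]),
(s["joints"],s["eef_pos"],s["orientation"])]
np.savez("D.npz",j=[d[0] for d in D],p=[d[1] for d in D])
r=lambda P:np.concatenate([fk(j,P)[0]-p for j,p,_ in D]+[np.array(P)*1e-4])
for x0 in([50,400,450,0,450,0,200,190],[100,300,400,50,400,100,200,90],[0,400,500,0,400,0,300,190]):
    o=least_squares(r,x0,x_scale=100); print(o.x.round(1),np.abs(o.fun).max().round(2))
for j,_,Q in D: print(np.degrees((Ro.from_matrix(fk(j,o.x)[1]).inv()*Ro.from_quat(np.roll(Q,-1))).as_rotvec()).round(1),end=' ')
E
```

```text
[-1.000e-01  1.988e+02  6.016e+02 -0.000e+00  4.637e+02 -0.000e+00
  3.561e+02  1.918e+02] 0.06
[-1.000e-01  1.988e+02  6.016e+02 -0.000e+00  4.637e+02 -0.000e+00
  3.561e+02  1.918e+02] 0.06
[-1.000e-01  1.988e+02  6.016e+02 -0.000e+00  4.637e+02 -0.000e+00
  3.561e+02  1.918e+02] 0.06
[-0.  0.  0.] [-0.   0.  -0.1] [ 0. -0. -0.]
```

The kinematic model fits to within 0.1 mm, so I can check which poses are reachable.

```bash
cat >> h.py <<'E'
from scipy.optimize import least_squares
PK=[-.1,198.8,601.6,0,463.7,0,356.1,191.8]
def ik(p,R,j0):
    best=None; rng=np.random.default_rng(0)
    for k in range(8):
        st=np.clip(np.array(j0)+(0 if k==0 else rng.normal(0,.6,6)),LO+.001,HI-.001)
        def r(j):
            pp,RR=fk(j,PK); return np.concatenate([(pp-p)/100,Ro.from_matrix(RR.T@R).as_rotvec()])
        o=least_squares(r,st,bounds=(LO,HI)); e=np.abs(o.fun).max()
        key=(e>1e-4,e if e>1e-4 else np.abs(o.x-j0).max())
        if best is None or key<best[0]: best=(key,o.x,e)
    pp,RR=fk(best[1],PK)
    return best[1],np.linalg.norm(pp-p),np.degrees(np.linalg.norm(Ro.from_matrix(RR.T@R).as_rotvec()))
E
python3 - <<'E'
from h import *
q=np.load("q.npy"); j=ctrl.sense()["joints"]
S=lambda p:st2w(s2st(p),q)
def show(n,p,R,j):
    x,e,a=ik(p,R,j); print(n,p.round(),x.round(2),"err",e.round(1),a.round(1)); return x
for flip in(0,np.pi):
  jj=j
  for n,p,t in[("view",(0,-15,150),0),("view2",(0,-15,120),0),("pre",(0,-65,125),0),("grasp",(0,-65,92),0),("t41",(0,-65,92),.72),("t82",(0,-65,92),1.44),("t85",(0,-65,92),1.5),("syr pre",(0,0,100),0),("syr",(0,0,45),0),("lift50",(0,0,95),0),("lift100",(0,0,145),0)]:
    x=show(n,S(p),toolR(q,t+flip),jj)
Rd=np.column_stack([[0,-1,0],[-1,0,0],[0,0,-1]])
show("board",np.array([530,381,190]),Rd,j)
E
```

```text
view [419.  94. 215.] [ 0.95 -0.27 -1.02  0.6  -0.71 -1.47] err 4.1 10.6
view2 [436.  93. 190.] [ 0.86 -0.19 -1.02  0.61 -0.6  -1.42] err 4.5 12.2
pre [430.  43. 194.] [ 0.74 -0.26 -1.02  0.5  -0.57 -1.2 ] err 4.5 12.5
grasp [449.  41. 167.] [ 0.65 -0.16 -1.02  0.5  -0.45 -1.14] err 4.6 13.9
t41 [449.  41. 167.] [ 0.65 -0.16 -1.02  0.5  -0.45 -1.86] err 4.6 13.9
t82 [449.  41. 167.] [ 0.65 -0.16 -1.02  0.5  -0.45 -2.58] err 4.6 13.9
t85 [449.  41. 167.] [ 0.65 -0.16 -1.02  0.5  -0.45 -2.64] err 4.6 13.9
syr pre [449. 107. 174.] [ 0.84 -0.13 -1.02  0.65 -0.55 -1.47] err 4.6 12.7
syr [481. 104. 129.] [ 0.71  0.01 -1.02  0.72 -0.39 -1.44] err 5.0 15.1
lift50 [452. 106. 170.] [ 0.83 -0.11 -1.02  0.66 -0.53 -1.46] err 4.6 13.0
lift100 [423. 109. 211.] [ 0.97 -0.24 -1.02  0.63 -0.7  -1.53] err 4.0 10.5
view [419.  94. 215.] [ 0.95 -0.27 -1.02  0.6  -0.71  1.67] err 4.1 10.6
view2 [436.  93. 190.] [ 0.86 -0.19 -1.02  0.61 -0.6   1.72] err 4.5 12.2
pre [430.  43. 194.] [ 0.74 -0.26 -1.02  0.5  -0.57  1.94] err 4.5 12.5
grasp [449.  41. 167.] [ 0.65 -0.16 -1.02  0.5  -0.45  2.01] err 4.6 13.9
t41 [449.  41. 167.] [-0.33 -0.2  -1.02 -2.96 -0.   -0.71] err 5.9 12.0
t82 [449.  41. 167.] [-0.33 -0.2  -1.02 -2.96 -0.   -1.43] err 5.9 12.0
t85 [449.  41. 167.] [-0.33 -0.2  -1.02 -2.96 -0.   -1.49] err 5.9 12.0
syr pre [449. 107. 174.] [ 0.84 -0.13 -1.02  0.65 -0.55  1.67] err 4.6 12.7
syr [481. 104. 129.] [-0.18 -0.03 -0.96 -3.03 -0.   -0.02] err 1.0 3.9
lift50 [452. 106. 170.] [ 0.83 -0.11 -1.02  0.66 -0.53  1.68] err 4.6 13.0
lift100 [423. 109. 211.] [ 0.97 -0.24 -1.02  0.63 -0.7   1.62] err 4.0 10.5
board [530 381 190] [ 0.92  0.36 -0.12  0.   -1.09 -0.92] err 0.0 0.0
```

```bash
cat > g.py <<'E'
from h import *
q=np.load("q.npy"); S=lambda p:st2w(s2st(p),q)
rng=np.random.default_rng(1)
def gik(p,R,n=40):
    sols=[]
    for k in range(n):
        st=rng.uniform(LO+.01,HI-.01); st[0]=rng.uniform(-1.5,1.5); st[1]=rng.uniform(-1,1.2)
        def r(j):
            pp,RR=fk(j,PK); return np.concatenate([(pp-p)/100,Ro.from_matrix(RR.T@R).as_rotvec()])
        o=least_squares(r,st,bounds=(LO,HI),max_nfev=60)
        if np.abs(o.fun).max()<1e-3 and not any(np.abs(o.x-s).max()<.02 for s in sols): sols.append(o.x)
    return sols
E
python3 - <<'E'
from g import *
for n,p,t in[("grasp",(0,-65,92),0),("t82",(0,-65,92),1.44),("grasp flip",(0,-65,92),np.pi),("syr",(0,0,45),0),("lift100",(0,0,145),0)]:
    for s in gik(S(p),toolR(q,t)): print(n,s.round(2))
# sideways lean about tool y (keeps pads flush): 
for b in range(-60,61,10):
  for a in (0,):
    R=toolR(q)@Ro.from_euler('y',b,degrees=True).as_matrix()
    for n,p in(("grasp",(0,-65,92)),("syr",(0,0,45))):
        for s in gik(S(p),R,12): print("lean",b,n,s.round(2),"zdir",R[:,2].round(2))
E
```

```text
lean -60 grasp [-0.5   0.34 -0.43 -1.19 -1.35  1.44] zdir [ 0.35  0.84 -0.41]
lean -60 syr [-0.38  0.42 -0.45 -1.3  -1.24  1.5 ] zdir [ 0.35  0.84 -0.41]
lean -50 grasp [-0.44  0.2  -0.49 -1.17 -1.16  1.33] zdir [ 0.42  0.74 -0.53]
lean -50 syr [-0.3   0.28 -0.51 -1.29 -1.04  1.4 ] zdir [ 0.42  0.74 -0.53]
lean -40 grasp [-0.31  0.06 -0.55 -1.12 -0.94  1.16] zdir [ 0.49  0.61 -0.63]
lean -40 syr [-0.16  0.15 -0.56 -1.25 -0.8   1.23] zdir [ 0.49  0.61 -0.63]
lean -30 grasp [-0.05 -0.08 -0.63 -0.97 -0.64  0.85] zdir [ 0.53  0.46 -0.71]
lean -30 syr [ 0.1   0.04 -0.62 -1.1  -0.48  0.89] zdir [ 0.53  0.46 -0.71]
lean 40 syr [ 1.03  0.35 -0.97  0.91 -1.03 -2.14] zdir [ 0.39 -0.67 -0.63]
lean 50 grasp [ 1.06  0.33 -0.98  0.79 -1.19 -2.09] zdir [ 0.31 -0.79 -0.53]
lean 50 syr [ 1.06  0.47 -0.86  0.79 -1.18 -2.11] zdir [ 0.31 -0.79 -0.53]
lean 60 grasp [ 1.05  0.46 -0.88  0.71 -1.32 -2.09] zdir [ 0.22 -0.89 -0.41]
lean 60 syr [ 1.06  0.59 -0.75  0.7  -1.32 -2.09] zdir [ 0.22 -0.89 -0.41]
```

The 35° tool tilt is out of reach. The new plan has three parts:
- Push the knob's steel arm open with closed fingers, tool vertical.
- Grip the syringe with the tool leaning sideways, pads flush on its ±x faces.
- Lift it out and turn it upright.

I'll check the reach for the whole chain.

```bash
cat > chain.py <<'E'
from g import *
def mk(axisW,xW,b,flip=0):  # axisW: syringe axis (up), xW: closing dir
    Y=-xW; Z=-axisW; X=np.cross(Y,Z); R=np.column_stack([X,Y,Z])
    return R@Ro.from_euler('y',b,degrees=True).as_matrix()@Ro.from_euler('z',flip).as_matrix()
def Wm(): return Ro.from_euler('z',q[2]).as_matrix()@SL
def tcp(g,R): return g-3*R[:,2]
E
python3 - <<'E'
from chain import *
W=Wm(); zg=40
for b in(35,40,45,50):
  for flip in(0,np.pi):
    R=mk(W[:,2],W[:,0],b,flip); g=S((0,0,zg))
    sols=gik(tcp(g,R),R,25)
    for s0 in sols:
        print("b",b,"flip",round(flip),"syr",s0.round(2))
        x,e,a=ik(tcp(g,R)-70*R[:,2],R,s0); print("   pre",x.round(2),e.round(1),a.round(1))
        x=s0
        for l in(50,100):
            x,e,a=ik(tcp(S((0,0,zg+l)),R),R,x); print("   lift",l,x.round(2),e.round(1),a.round(1))
        xl=x
        for psi in range(-60,90,30):
            c_,s_=np.cos(np.radians(psi)),np.sin(np.radians(psi))
            R2=mk(np.array([0,0,1.]),np.array([c_,s_,0]),b,flip)
            y,e,a=ik(tcp(np.array([531,378,60+85+zg]),R2),R2,xl)
            if e<1: print("   board psi",psi,y.round(2),"z",R2[:,2].round(2),"maxdj",np.abs(y-xl).max().round(2))
Rv=np.column_stack([[0,-1,0],[-1,0,0],[0,0,-1]])
print(ik(S((-30,-32,62))+[0,0,22],Rv,ctrl.sense()["joints"]))
E
```

```text
b 35 flip 0 syr [ 1.    0.3  -1.02  1.   -0.95 -2.17]
   pre [ 1.17  0.24 -0.92  0.78 -1.1  -2.06] 0.0 0.0
   lift 50 [ 1.11  0.21 -1.    0.85 -1.05 -2.08] 0.0 0.0
   lift 100 [ 1.22  0.12 -0.96  0.72 -1.17 -2.02] 0.0 0.0
   board psi -60 [ 0.82  0.73  0.44 -0.17 -1.86 -1.86] z [-0.5  -0.29 -0.82] maxdj 1.4
   board psi -30 [ 0.95  0.71  0.3   0.06 -1.77 -1.48] z [-0.29 -0.5  -0.82] maxdj 1.26
   board psi 0 [ 1.07  0.62  0.04  0.28 -1.54 -1.16] z [ 0.   -0.57 -0.82] maxdj 1.01
   board psi 30 [ 1.16  0.49 -0.27  0.51 -1.25 -0.91] z [ 0.29 -0.5  -0.82] maxdj 1.11
   board psi 60 [ 1.16  0.33 -0.6   0.81 -0.9  -0.72] z [ 0.5  -0.29 -0.82] maxdj 1.3
b 35 flip 3 syr [ 1.    0.3  -1.02  1.   -0.95  0.98]
   pre [ 1.17  0.24 -0.92  0.78 -1.1   1.08] 0.0 0.0
   lift 50 [ 1.11  0.21 -1.    0.85 -1.05  1.06] 0.0 0.0
   lift 100 [ 1.22  0.12 -0.96  0.72 -1.17  1.12] 0.0 0.0
   board psi -60 [ 0.82  0.73  0.44 -0.17 -1.86  1.28] z [-0.5  -0.29 -0.82] maxdj 1.4
   board psi -30 [ 0.95  0.71  0.3   0.06 -1.77  1.66] z [-0.29 -0.5  -0.82] maxdj 1.26
   board psi 0 [ 1.07  0.62  0.04  0.28 -1.54  
[... 3649 characters left out ...]
6  1.08] 0.0 0.0
   lift 100 [ 1.21  0.31 -0.83  0.62 -1.35  1.12] 0.0 0.0
   board psi -60 [ 0.79  0.89  0.65 -0.25 -2.16  1.26] z [-0.66 -0.38 -0.64] maxdj 1.48
   board psi -30 [ 0.96  0.87  0.45  0.08 -2.03  1.66] z [-0.38 -0.66 -0.64] maxdj 1.28
   board psi 0 [ 1.1   0.75  0.11  0.36 -1.74  1.95] z [ 0.   -0.77 -0.64] maxdj 0.94
   board psi 30 [ 1.21  0.58 -0.3   0.65 -1.38  2.09] z [ 0.38 -0.66 -0.64] maxdj 0.97
   board psi 60 [ 1.2   0.39 -0.72  1.09 -1.02  2.11] z [ 0.66 -0.38 -0.64] maxdj 0.99
(array([ 6.07383303e-01,  8.21394448e-02, -6.06544957e-01,  2.35579320e-11,
       -8.82111925e-01, -6.07383303e-01]), np.float64(8.176645898338847e-10), np.float64(1.6000629794664923e-09))
```

Grip lean b=45 works at every pose in the chain. Now I'll go to a vertical pose nearby to get a close wrist view of the knob arm.

```bash
cat >> chain.py <<'E'
def Rvert():
    A=Ro.from_euler('z',q[2]).as_matrix(); return np.column_stack([-A[:,1],-A[:,0],[0,0,-1]])
E
python3 - <<'E'
from chain import *
go(Rvert(),np.array([445,105,265]))
E
```

```text
at [408.3  66.  295.5] rotvec deg [-3.197e+01 -2.300e-01  3.000e-02] shift in final frame mm [-41.6 -33.7  30.5] in present frame [-41.8 -12.5  43.5]
```

Emit:
drive_tool --steps '[[[0,0,0],[-6.4,-0.05,0],1],[[0,0,0],[-6.4,-0.05,0],1],[[0,0,0],[-6.4,-0.05,0],1],[[0,0,0],[-6.4,-0.05,0],1],[[0,0,0],[-6.4,-0.05,0],1],[[-0.021,-0.017,0.015],[0,0,0],1],[[-0.021,-0.017,0.015],[0,0,0],1],[[0,0,0],[0,0,0],0],[[0,0,0],[0,0,0],0],[[0,0,0],[0,0,0],0],[[0,0,0],[0,0,0],0],[[0,0,0],[0,0,0],0]]'

```text
time: 5.92
eef_pos: [445.2, 104.7, 266.1]
orientation: [0.003, -0.68, 0.733, -0.003]
contact_force: [0.9, 0.8, -0.2]
opening: 59.7
grasp_force: 0.0
```

Run:
```python
from chain import *
f=snap("wrist"); np.savez("w3.npz",**f)
cv2.imwrite("pics/w3.png",cv2.resize(f["image"][100:290,140:420,::-1],None,fx=2.85,fy=2.85,interpolation=cv2.INTER_CUBIC))
go(Rvert(),np.array([445,105,265])); print((-f["R"].T@f["t"]).round())
print(((proj(f,[S(p) for p in((0,-65,96.5),(0,0,60),(14,14,0),(14,-14,0),(-14,-14,0))])-[140,100]+.5)*2.85-.5).round())
```

```text
at [445.2 104.8 266.1] rotvec deg [-0.44  0.01 -0.01] shift in final frame mm [-0.1  0.2  1.1] in present frame [-0.1  0.2  1.1]
[439.  37. 402.]
[[382. 123.]
 [321. 326.]
 [211. 333.]
 [207. 260.]
 [275. 252.]]
```

View pics/w3.png

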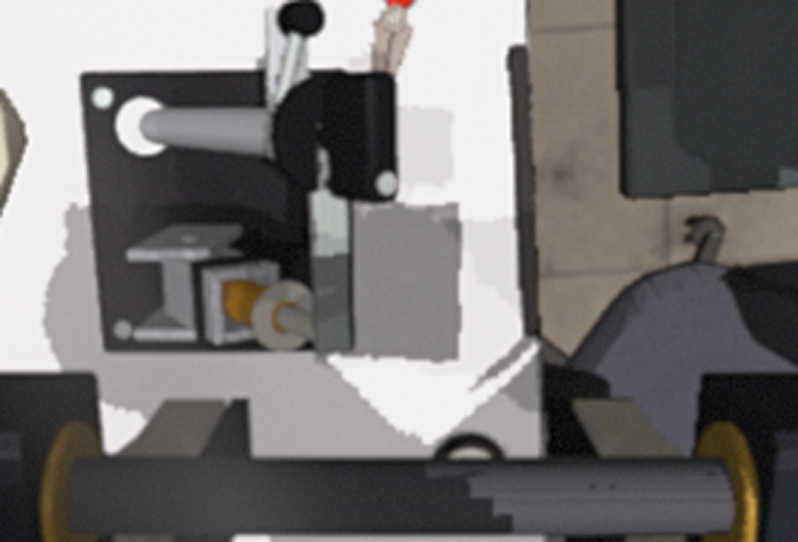

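The close-up shows the sleeve mouth's corners at (202,262), (277,262) and (207,340), the grip spanning rows 75–197, and the knob arm at x 312–352 with its end at row 353. I'll refit using all the views.

Run:
```python
from h import *
T=dict(np.load("top.npz"));S_=dict(np.load("side.npz"));W3=dict(np.load("w3.npz"));W2=dict(np.load("w2.npz"))
t=lambda u,v:(np.array([u,v])+.5)/8-.5+[310,175]
sd=lambda u,v:(np.array([u,v])+.5)/5.6-.5+[220,255]
w=lambda u,v:(np.array([u,v])+.5)/2.85-.5+[140,100]
n=np.nan
obs=[(T,t(258,262),(14,14,0)),(T,t(350,262),(14,-14,0)),(S_,sd(285,250),(-14,-14,0)),(S_,sd(352,150),(14,14,0)),
(W3,w(202,262),(14,-14,0)),(W3,w(277,262),(-14,-14,0)),(W3,w(207,340),(14,14,0)),
(W3,w(n,75),(-5.5,-83,96.5)),(W3,w(n,197),(-5.5,-47,96.5)),(W3,w(393,n),(-5.5,-65,96.5)),(W3,w(352,n),(-6,-15,67)),(W3,w(314,n),(6,-15,67))]
r=lambda q:np.nan_to_num(np.concatenate([proj(f,st2w(s2st(p),q))[0]-o for f,o,p in obs]))
o=least_squares(r,np.load("q.npy"),x_scale=[1,1,.01],loss="soft_l1");q=o.x;print(q,r(q).reshape(-1,2).round(1).tolist())
q[2]=-.075
r2=lambda x:r([x[0],x[1],-.075]); x=least_squares(r2,q[:2],loss="soft_l1").x; print(x,r2(x).reshape(-1,2).round(1).tolist())
np.save("q.npy",[x[0],x[1],-.075])
for n_,P in(("b+",(-6,4,62)),): print(n_,(proj(W3,[st2w(s2st((a,y,67)),[*x,-.075]) for a in(-6,6) for y in(-40,0,6)])-[140,100]+.5)*2.85)
```

```text
[ 5.07031675e+02  1.05210074e+02 -7.42930422e-02] [[1.0, -0.5], [0.7, 0.4], [-0.5, -2.2], [1.6, -0.4], [1.3, 2.1], [-1.0, -0.8], [1.1, 0.2], [0.0, -3.3], [0.0, 0.7], [1.2, 0.0], [-2.3, 0.0], [-0.6, 0.0]]
[507.04331288 105.19574043] [[1.0, -0.5], [0.8, 0.4], [-0.5, -2.2], [1.6, -0.4], [1.3, 2.0], [-1.0, -0.8], [1.1, 0.2], [0.0, -3.3], [0.0, 0.7], [1.2, 0.0], [-2.3, 0.0], [-0.6, 0.0]]
b+ [[344.76928054 213.19685412]
 [346.76775441 337.15288966]
 [347.06472541 354.96202533]
 [310.71564703 216.13396972]
 [314.04541403 343.05568598]
 [314.53994571 361.26846802]]
```

Run:
```python
from chain import *
p=st2w(np.array([-80,-32,154.]),q)
go(Rvert(),p); print(ik(p,Rvert(),ctrl.sense()["joints"])); print(ik(p+[48,0,12],Rvert(),ctrl.sense()["joints"])); print(ctrl.sense()["opening"])
```

```text
at [445.2 104.8 266.1] rotvec deg [-0.44  0.01 -0.01] shift in final frame mm [ 27.   18.3 112.1] in present frame [ 27.   19.2 112. ]
(array([ 6.44280132e-01,  4.22336765e-02, -6.32762627e-01, -9.14654618e-10,
       -8.95800024e-01, -7.19280131e-01]), np.float64(4.4938583394864194e-08), np.float64(4.5462150091148814e-08))
(array([ 5.77656008e-01,  1.09835181e-01, -5.24143141e-01, -1.09533918e-09,
       -9.36818006e-01, -6.52656007e-01]), np.float64(5.09250190570783e-08), np.float64(5.806556231702869e-08))
55.57925815184699
```

Emit:
drive_tool --steps '[[[0.009,0.0065,0],[-0.44,0,0],0],[[0.009,0.0065,0],[0,0,0],0],[[0.009,0.0065,0],[0,0,0],0],[[0,0,0],[0,0,0],0],[[0,0,0],[0,0,0],0],[[0,0,0],[0,0,0],0],[[0,0,0.028],[0,0,0],0],[[0,0,0.028],[0,0,0],0],[[0,0,0.028],[0,0,0],0],[[0,0,0.028],[0,0,0],0],[[0,0,0],[0,0,0],0],[[0,0,0],[0,0,0],0]]'

```text
time: 6.97
eef_pos: [423.3, 79.3, 152.8]
orientation: [-0.003, -0.68, 0.733, 0.0]
contact_force: [0.6, 0.2, 0.4]
opening: 0.3
grasp_force: 0.0
```

Run:
```python
from chain import *
go(Rvert(),st2w(np.array([-80,-32,154.]),q)); s=ctrl.sense(); print(s["opening"],s["contact_force"])
```

```text
at [423.3  79.3 152.8] rotvec deg [ 0.23 -0.2   0.02] shift in final frame mm [-0.  -1.5 -1.2] in present frame [-0.  -1.5 -1.2]
0.32803840897563 [0.55603761 0.22700005 0.44306624]
```

Emit:
drive_tool --steps '[[[0,-0.006,-0.001],[0,0,0],0],[[0,-0.006,-0.001],[0,0,0],0],[[0,-0.005,-0.001],[0,0,0],0],[[0,-0.005,-0.001],[0,0,0],0],[[0,-0.005,-0.001],[0,0,0],0],[[0,-0.005,-0.002],[0,0,0],0]]'

```text
time: 7.47
eef_pos: [453.6, 76.9, 160.2]
orientation: [-0.003, -0.68, 0.734, 0.002]
contact_force: [-11.4, 2.4, 5.5]
opening: 0.6
grasp_force: 5.6
```

Emit:
drive_tool --steps '[[[0,-0.004,-0.002],[0,0,0],0],[[0,-0.004,-0.002],[0,0,0],0],[[0,-0.004,-0.002],[0,0,0],0],[[0,-0.004,-0.001],[0,0,0],0]]'

```text
time: 7.8
eef_pos: [472.7, 76.2, 168.0]
orientation: [-0.0, -0.68, 0.733, -0.0]
contact_force: [0.4, 0.4, 0.3]
opening: 0.5
grasp_force: 0.0
```

The push force rose to about 11 N and then dropped to zero, so it looks like the knob clicked. I'll back off and verify.

Emit:
drive_tool --steps '[[[0,0.025,-0.01],[0,0,0],0],[[0,0.025,-0.01],[0,0,0],0],[[0,0,-0.04],[0,0,0],0.5],[[-0.01,-0.01,-0.04],[0,0,0],0.5],[[-0.02,-0.01,0],[0,0,0],0.5],[[0,0,0],[0,0,0],0.5]]'

```text
time: 8.3
eef_pos: [447.1, 110.9, 269.6]
orientation: [0.003, -0.68, 0.733, -0.001]
contact_force: [-0.0, -0.2, -0.4]
opening: 22.0
grasp_force: 0.0
```

Run:
```python
from chain import *
f=snap("wrist"); np.savez("w4.npz",**f)
cv2.imwrite("pics/w4.png",cv2.resize(f["image"][100:290,140:420,::-1],None,fx=2.85,fy=2.85,interpolation=cv2.INTER_CUBIC))
print(((proj(f,[S(p) for p in((0,-65,96.5),(0,0,60),(14,14,0),(14,-14,0),(-14,-14,0))])-[140,100]+.5)*2.85-.5).round())
R=mk(Wm()[:,2],Wm()[:,0],45); g=S((0,0,40)); p=tcp(g,R)-90*R[:,2]; np.set_printoptions(suppress=True)
go(R,p); print(ik(p,R,[1.2,.3,-.8,.7,-1.2,-2.05]),R.round(2).tolist())
```

```text
[[384. 109.]
 [323. 312.]
 [213. 321.]
 [209. 248.]
 [277. 241.]]
at [445.4 109.6 267.9] rotvec deg [33.11 43.64 13.73] shift in final frame mm [-98.9  50.3   5.5] in present frame [-65.9  -1.1  89.3]
(array([ 1.21058546,  0.38117088, -0.7596059 ,  0.66211779, -1.27532551,
       -2.03145435]), np.float64(6.8513496296942796e-09), np.float64(5.237131278311268e-09)) [[-0.46, -0.82, 0.35], [-0.67, 0.06, -0.74], [0.58, -0.57, -0.58]]
```

View pics/w4.png

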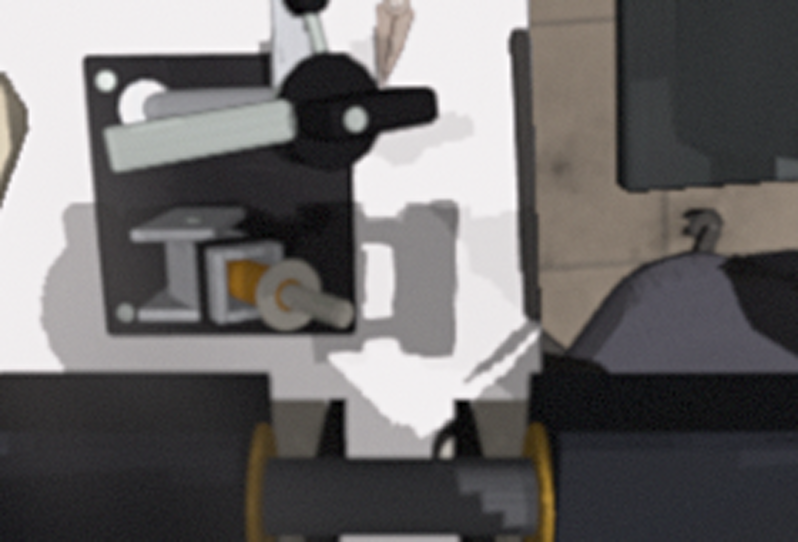

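The knob is open, with its arm now pointing away at (110,150). The syringe leans slightly toward the robot, rod end at (343,312). Next I'll turn the tool into the leaned approach pose.

Emit:
drive_tool --steps '[[[0,0,0],[3.31,4.36,1.37],0.6],[[0,0,0],[3.31,4.36,1.37],0.6],[[0,0,0],[3.31,4.36,1.37],0.6],[[0,0,0],[3.31,4.36,1.37],0.6],[[0,0,0],[3.31,4.36,1.37],0.6],[[0,0,0],[3.31,4.36,1.37],0.6],[[0,0,0],[3.31,4.36,1.37],0.6],[[0,0,0],[3.31,4.36,1.37],0.6],[[0,0,0],[3.31,4.36,1.37],0.6],[[0,0,0],[3.31,4.36,1.37],0.6],[[-0.025,0.0125,0],[0,0,0],0.6],[[-0.025,0.0125,0],[0,0,0],0.6],[[-0.025,0.0125,0],[0,0,0],0.6],[[-0.025,0.0125,0],[0,0,0],0.6],[[0,0,0],[0,0,0],0.6],[[0,0,0],[0,0,0],0.6]]'

```text
time: 9.68
eef_pos: [448.6, 178.6, 178.8]
orientation: [-0.081, -0.516, 0.723, -0.452]
contact_force: [-0.6, -0.1, 1.5]
opening: 52.6
grasp_force: 0.0
```

Run:
```python
from chain import *
np.set_printoptions(suppress=True)
R=mk(Wm()[:,2],Wm()[:,0],45); g=S((0,0,40)); p=tcp(g,R)
go(R,p); s=ctrl.sense(); print(s["joints"].round(2),s["opening"])
```

```text
at [448.6 178.6 178.8] rotvec deg [ 0.04 -0.22  0.29] shift in final frame mm [ 0.8 -2.5 93.6] in present frame [ 0.5 -2.6 93.6]
[ 1.22  0.39 -0.75  0.65 -1.28 -2.03] 52.63053131879349
```

Emit:
drive_tool --steps '[[[0.0005,-0.0026,0.013],[0,-0.2,0.3],0.6],[[0,0,0.02],[0,0,0],0.6],[[0,0,0.02],[0,0,0],0.6],[[0,0,0.02],[0,0,0],0.6],[[0,0,0.02],[0,0,0],0.6],[[0,0,0],[0,0,0],0.6],[[0,0,0],[0,0,0],0.6]]' --newtons 15

```text
time: 10.27
eef_pos: [483.0, 108.2, 128.2]
orientation: [-0.078, -0.514, 0.726, -0.451]
contact_force: [1.4, 0.1, 0.5]
opening: 52.7
grasp_force: 0.0
```

Run:
```python
from chain import *
np.set_printoptions(suppress=True)
R=mk(Wm()[:,2],Wm()[:,0],45); g=S((0,0,40)); p=tcp(g,R)
go(R,p); print(ctrl.sense()["contact_force"])
f=snap("side"); cv2.imwrite("pics/s2.png",cv2.resize(f["image"][200:350,190:340,::-1],None,fx=4,fy=4,interpolation=cv2.INTER_CUBIC))
```

```text
at [483.  108.2 128.2] rotvec deg [ 0.14  0.03 -0.2 ] shift in final frame mm [-1.7  1.   0.3] in present frame [-1.7  1.   0.3]
[1.39847368 0.06507782 0.53066935]
```

View pics/s2.png

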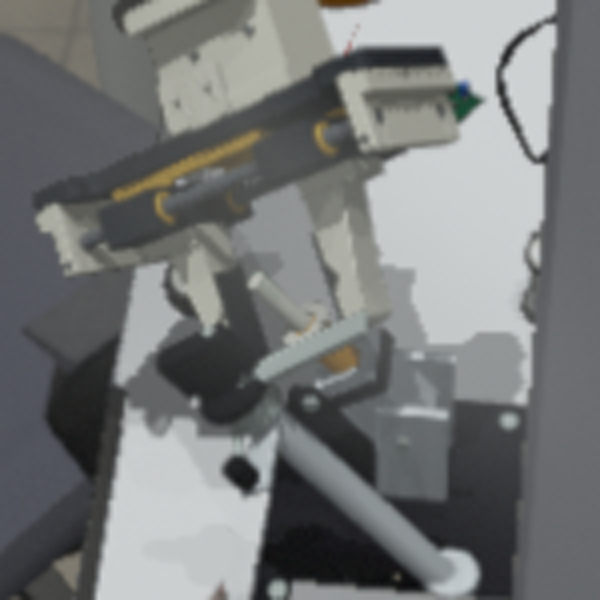

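The fingers straddle the syringe, at (205,310) and (360,290) with the rod between them. Closing.

Emit:
drive_tool --steps '[[[-0.0015,0.001,0],[0,0,0],0.25],[[0,0,0],[0,0,0],0],[[0,0,0],[0,0,0],0],[[0,0,0],[0,0,0],0],[[0,0,0],[0,0,0],0],[[0,0,0],[0,0,0],0],[[0,0,0],[0,0,0],0],[[0,0,0],[0,0,0],0],[[0,0,0],[0,0,0],0],[[0,0,0],[0,0,0],0]]' --newtons 15

```text
time: 11.15
eef_pos: [482.9, 110.9, 126.1]
orientation: [-0.078, -0.514, 0.725, -0.451]
contact_force: [-1.1, 1.0, 1.3]
opening: 16.6
grasp_force: 15.0
```

Run:
```python
from chain import *
np.set_printoptions(suppress=True)
R=mk(Wm()[:,2],Wm()[:,0],45); g=S((0,0,40)); p=tcp(S((0,0,150)),R)
go(R,p); s=ctrl.sense(); print(s["contact_force"],s["opening"],s["grasp_force"])
R0=Ro.from_quat(np.roll(s["orientation"],-1)).as_matrix(); print("sleeve z in tool",R0.T@Wm()[:,2])
```

```text
at [482.9 110.9 126.1] rotvec deg [ 0.08  0.13 -0.15] shift in final frame mm [ 79.2  -0.5 -76.6] in present frame [ 79.   -0.6 -76.8]
[-1.09824067  1.02845631  1.33484849] 16.600475502395128 14.96225818991661
sleeve z in tool [ 0.70551944 -0.00082911 -0.70869008]
```

Emit:
drive_tool --steps '[[[0.0071,0,-0.0071],[0,0,0],0],[[0.0071,0,-0.0071],[0,0,0],0],[[0.0071,0,-0.0071],[0,0,0],0]]' --newtons 18

```text
time: 11.4
eef_pos: [465.0, 111.9, 151.6]
orientation: [-0.078, -0.514, 0.725, -0.451]
contact_force: [-0.7, -0.1, -0.3]
opening: 16.3
grasp_force: 18.0
```

Emit:
drive_tool --steps '[[[0.0071,0,-0.0071],[0,0,0],0],[[0.0071,0,-0.0071],[0,0,0],0],[[0.0071,0,-0.0071],[0,0,0],0],[[0.0071,0,-0.0071],[0,0,0],0],[[0.0071,0,-0.0071],[0,0,0],0],[[0.0071,0,-0.0071],[0,0,0],0],[[0.0071,0,-0.0071],[0,0,0],0],[[0.0071,0,-0.0071],[0,0,0],0],[[0,0,0],[0,0,0],0],[[0,0,0],[0,0,0],0],[[0,0,0],[0,0,0],0]]'

```text
time: 12.32
eef_pos: [419.7, 115.5, 216.3]
orientation: [-0.078, -0.514, 0.725, -0.451]
contact_force: [-0.2, -0.0, -0.6]
opening: 16.5
grasp_force: 18.0
```

Run:
```python
from chain import *
np.set_printoptions(suppress=True)
s=ctrl.sense(); x=s["joints"]; R0=Ro.from_quat(np.roll(s["orientation"],-1)).as_matrix()
d=Wm().T@(s["eef_pos"]+3*R0[:,2]-S((0,0,40))); print("moved in sleeve",d, s["opening"],s["grasp_force"])
R2=mk(np.array([0,0,1.]),np.array([1.,0,0]),45)
for P in([440,180,260],[531,378,230],[531,378,185]):
    p=tcp(np.array(P,float),R2); go(R2,p); x,e,a=ik(p,R2,x); print(x.round(2),e.round(2),a.round(2))
for n in("side","top"):
    f=snap(n); 
    for l in("board","syringe"):
        for m in ctrl.masks_of(n,l)[:1]:
            ys,xs=np.nonzero(m["region"]); print(n,l,m["p"],m["position"],m["region"].sum(), back(f,(xs.mean(),ys.mean()),6).round(1), xs.min(),xs.max(),ys.min(),ys.max())
```

```text
moved in sleeve [ -0.69198882   1.58259134 110.14902269] 16.501373152435864 17.9604434967041
at [419.7 115.5 216.3] rotvec deg [-21.75  -1.13 -27.79] shift in final frame mm [-14.8 -20.3 -79.5] in present frame [-28.  -38.6 -68.4]
[ 1.08  0.33 -0.38  0.34 -1.58 -1.2 ] 0.0 0.0
at [419.7 115.5 216.3] rotvec deg [-21.75  -1.13 -27.79] shift in final frame mm [-176.  -111.3 -198.3] in present frame [-221.   -83.  -164.3]
[ 1.09  0.67  0.13  0.34 -1.74 -1.16] 0.0 0.0
at [419.7 115.5 216.3] rotvec deg [-21.75  -1.13 -27.79] shift in final frame mm [-207.8 -111.3 -166.5] in present frame [-246.9  -57.1 -138.1]
[ 1.09  0.71  0.09  0.33 -1.67 -1.18] 0.0 0.0
side board 0.95 [296.6, 222.7] 384 [533.7 373.3   6. ] 281 310 214 234
side syringe 0.62 [243.1, 255.5] 398 [417.5 267.8   6. ] 215 263 228 275
top board 0.8 [240.1, 206.8] 395 [530.5 380.9   6. ] 228 252 195 220
```

The syringe is out, with the needle tip about 25 mm above the mouth. I'll raise it, then turn upright while moving towards the board.

Emit:
drive_tool --steps '[[[0.0116,-0.0114,-0.0116],[0,0,0],0],[[0.0116,-0.0114,-0.0116],[0,0,0],0],[[0.0116,-0.0114,-0.0116],[0,0,0],0],[[0.0116,-0.0114,-0.0116],[0,0,0],0],[[0,0,0],[-3.1,-0.16,-3.97],0],[[0,0,0],[-3.1,-0.16,-3.97],0],[[0,0,0],[-3.1,-0.16,-3.97],0],[[0,0,0],[-3.1,-0.16,-3.97],0],[[0,0,0],[-3.1,-0.16,-3.97],0],[[0,0,0],[-3.1,-0.16,-3.97],0],[[0,0,0],[-3.1,-0.16,-3.97],0],[[0,0,0],[0,0,0],0],[[0,0,0],[0,0,0],0]]'

```text
time: 13.7
eef_pos: [419.6, 114.9, 296.0]
orientation: [-0.271, -0.652, 0.654, -0.271]
contact_force: [0.1, 0.3, -0.2]
opening: 16.4
grasp_force: 18.0
```

Run:
```python
from chain import *
np.set_printoptions(suppress=True)
R2=mk(np.array([0,0,1.]),np.array([1.,0,0]),45)
go(R2,tcp(np.array([532,378,225.]),R2)); s=ctrl.sense(); print(s["opening"],s["grasp_force"])
```

```text
at [419.6 114.9 296. ] rotvec deg [-0.01 -0.08 -0.16] shift in final frame mm [-236.2 -112.4 -138.8] in present frame [-236.3 -111.7 -139.2]
16.385357640194428 17.96020746231079
```

Emit:
drive_tool --steps '[[[-0.0236,-0.0112,-0.0139],[0,0,0],0],[[-0.0236,-0.0112,-0.0139],[0,0,0],0],[[-0.0236,-0.0112,-0.0139],[0,0,0],0],[[-0.0236,-0.0112,-0.0139],[0,0,0],0],[[-0.0236,-0.0112,-0.0139],[0,0,0],0],[[-0.0236,-0.0112,-0.0139],[0,0,0],0],[[-0.0236,-0.0112,-0.0139],[0,0,0],0],[[-0.0236,-0.0112,-0.0139],[0,0,0],0],[[-0.0236,-0.0112,-0.0139],[0,0,0],0],[[-0.0236,-0.0112,-0.0139],[0,0,0],0],[[0,0,0],[0,0,0],0],[[0,0,0],[0,0,0],0],[[0,0,0],[0,0,0],0]]'

```text
time: 14.78
eef_pos: [530.7, 380.2, 227.2]
orientation: [-0.271, -0.653, 0.653, -0.272]
contact_force: [-1.0, -0.1, 0.4]
opening: 16.6
grasp_force: 18.0
```

Run:
```python
from chain import *
np.set_printoptions(suppress=True)
R2=mk(np.array([0,0,1.]),np.array([1.,0,0]),45)
go(R2,tcp(np.array([532,378,185.]),R2)); s=ctrl.sense(); print(s["opening"],s["grasp_force"])
f=snap("side"); o=(200,80); k=4
im=cv2.resize(f["image"][o[1]:o[1]+150,o[0]:o[0]+190,::-1],None,fx=k,fy=k,interpolation=cv2.INTER_CUBIC); cv2.imwrite("pics/s3.png",im)
R0=Ro.from_quat(np.roll(s["orientation"],-1)).as_matrix(); g=s["eef_pos"]+3*R0[:,2]
print("pred tip, top px",((proj(f,[g-[0,0,125],g+[0,0,20]])-o+.5)*k-.5).round())
for m in ctrl.masks_of("side","syringe")[:1]: print(m["p"],m["position"])
```

```text
at [530.7 380.2 227.2] rotvec deg [-0.07 -0.13 -0.04] shift in final frame mm [-28.3  -1.3  28.4] in present frame [-28.4  -1.2  28.3]
16.585036087115903 17.96061336994171
pred tip, top px [[379. 449.]
 [381. 231.]]
0.68 [292.9, 159.6]
```

View pics/s3.png

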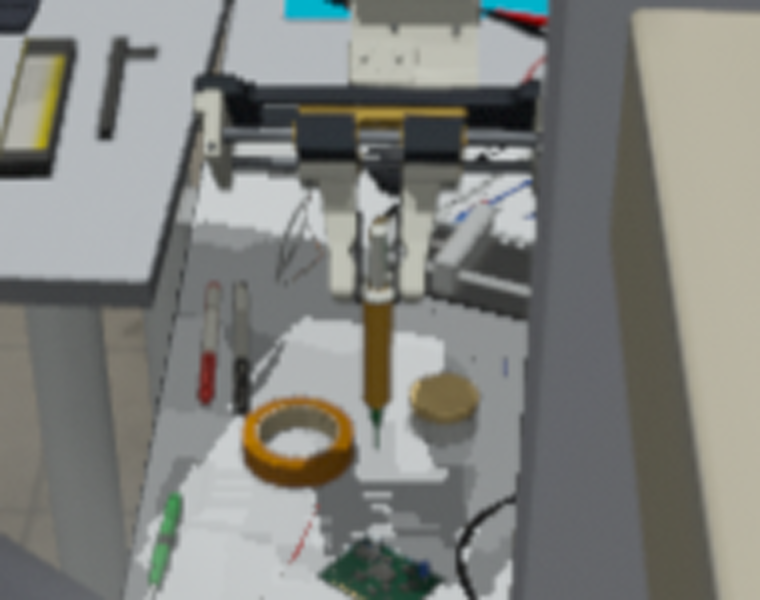

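The syringe hangs upright with its needle tip at (378,447), against a predicted (379,449). The board is just below at (380,575). Now I'll lower it 40 mm.

Emit:
drive_tool --steps '[[[-0.007,-0.0003,0.007],[0,0,0],0],[[-0.007,-0.0003,0.007],[0,0,0],0],[[-0.007,-0.0003,0.007],[0,0,0],0],[[-0.007,-0.0003,0.007],[0,0,0],0],[[0,0,0],[0,0,0],0],[[0,0,0],[0,0,0],0],[[0,0,0],[0,0,0],0],[[0,0,0],[0,0,0],0],[[0,0,0],[0,0,0],0],[[0,0,0],[0,0,0],0]]'

```text
time: 15.72
eef_pos: [532.6, 380.5, 188.5]
orientation: [-0.27, -0.653, 0.653, -0.271]
contact_force: [-0.6, 0.3, -0.6]
opening: 16.4
grasp_force: 18.0
```

Run:
```python
from chain import *
np.set_printoptions(suppress=True)
s=ctrl.sense(); R0=Ro.from_quat(np.roll(s["orientation"],-1)).as_matrix(); g=s["eef_pos"]+3*R0[:,2]
print("tip",g-[0,0,125],s["opening"],s["grasp_force"],np.abs(s["qd"]).max())
if np.linalg.norm(g[:2]-[532,378])<5 and 50<g[2]-125<75: print(ctrl.close_job())
```

```text
tip [532.60018526 378.34870424  61.41984174] 16.4025884272139 17.96065002679825 0.0018587381201849418
the job is handed in; nothing more can be done
None
```

I handed the job in with the knob open and the syringe held upright in the fingers. By my measurements the needle tip is about 61 mm above the desk (5 cm above the board's top) and within a few mm of the board's centre; the judge's verdict was not shown.

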